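Short spin on the bench centrifuge

TASK

Give the tubes already in the bench centrifuge a short spin: using only your fingers, which need not grip anything, first switch it on at the mains rocker on its front panel (press the raised half with the green stripes), next push the raised lid all the way down shut, and then press the blue short-spin key and keep it down for at least three seconds before letting go and moving clear. Only press and push: pick nothing up, never press the green or red key, and do not disturb the tube rack, bottle and beaker beside the machine.

Things in the scene. Friction and masses are not known exactly. Their poses are not given: they have to be found in the camera images.
- centrifuge: Cream bench centrifuge, fixed, 260 mm deep (x), 230 wide (y). Origin: centre of its underside; +x to its rear, +y to the left seen from its front, z up; the front faces roughly the robot. Rear 185 mm: rotor chamber, flat deck 115 mm high, under the lid. Front 75 mm: dark grey panel sloping down to the front at 0.26 rad, 95 to 75 mm high. In a row at x = -98 mm: blue, green, red key, black rocker.
- rocker_on (a point): Point on the face of the rocker's ON half, 14.5 mm out from its middle. Black V-shaped rocker at y = -70 mm, 44 mm long (y), 26 wide. The ON half (outer, towards -y, two green stripes) stands up 0.40 rad at the start, its end 18 mm above the panel; pressed square to the panel here it sinks 6 mm to lie level, 9 mm above the panel. Frame turns with the rocker.
- rocker (a joint): Angle of the mains rocker: 0 = off, 0.40 rad = fully on. It stays where it is pressed, so press until the ON half lies level and goes no further; about 3 N at rocker_on moves it. Pressing the other half switches it off again.
- lid (a joint): Opening angle of the lid: 0 = shut (lying flat on the deck), 0.8 to 1.1 rad at the start, 1.35 at its stop. The hinge is stiff and holds the lid wherever it is left; pushing it shut takes 1 to 3 N near its front edge.
- lid_front (a point): Point on the lid's outer face, on its middle line, 155 mm from the hinge, 15 mm behind the front edge. Ivory plate 170 long, 200 wide, 16 thick; round clear window 130 mm across; a tab 56 mm wide reaches 11 mm beyond the front edge. Frame turns with the lid: z = outward normal (up when shut), x from front edge to hinge. Shut, it is 132 mm above the bench.
- lid_hinge (a point): Middle of the lid's hinge axis at the rear of the machine, 116 mm above the bench, 118 mm behind the machine's origin; the axis runs along the machine's y. The outer face of the lid lies 16 mm from this axis. Frame as the centrifuge's.
- key_blue_top (a point): Centre of the top of the blue short-spin key, 24 x 24 mm, the leftmost (machine y = +85 mm), standing 10 mm above the panel. Its z axis is the normal of the panel.
- key_blue (a joint): How far the blue key is pressed, along the panel's normal: 0 = up, 0.005 m = fully down; it counts as pressed from 0.003 m. Sprung: 1.2 N at first, 4 N fully down; it comes up again when let go.
- key_green (a joint): Travel of the green key (timed run), at machine y = +41 mm, 44 mm right of the blue key: 0 to 0.005 m, otherwise like the blue key. Not to be pressed.
- key_red (a joint): Travel of the red key (stop), at machine y = -3 mm, 44 mm right of the green key: 0 to 0.005 m, otherwise like the blue key. Not to be pressed.
- rack_mid (a point): Centre of the loose white tube rack, 60 x 100 mm and 40 mm high (53 mm with the small pale capped tubes in it), standing on the bench beside the machine (centre 22 mm above the bench).
- bottle_mid (a point): Centre, half-way up, of the loose brown glass bottle with a blue cap, 60 mm across and 125 mm high, standing on the bench beside the machine.
- beaker_mid (a point): Centre, half-way up, of the loose clear glass beaker, 68 mm across and 85 mm high, standing empty on the bench beside the machine.

How it is judged (in metres and radians):
On the way, in this order (a step that is already met when the one before it is completed fails the run):
1. the mains rocker is thrown to on (value of joint rocker above 0.3 rad), for 0.1 s.
2. the lid is shut (value of joint lid below 0.03 rad), for 0.1 s.
3. the blue key is held down by the fingers for 2.5 s on end, with the machine on and the lid shut (value of joint key_blue above 0.003 m and contact force between key_blue and the fingers above 0.3 N and value of joint lid below 0.03 rad and value of joint rocker above 0.3 rad), for 2.5 s.
At the end, for the whole second after the job is handed in: The rocker is on (over 0.3 of 0.4 rad), the lid is shut (under 0.03 rad), the blue key has been held for 2.5 s or more and all three keys are up again (under 1 mm), and rack, bottle and beaker stand within 20 mm of where they were (value of joint rocker above 0.3 rad and value of joint lid below 0.03 rad and value of joint each of key_blue, key_green, key_red below 0.001 m and distance of each of rack_mid, bottle_mid, beaker_mid from where it was at the start of the episode below 0.02 m); the robot touches nothing.
It fails at once if the lid is shut before the machine is switched on (value of joint lid below 0.03 rad and value of joint rocker below 0.2 rad).
It fails at once if the blue key is pressed while the machine is off or the lid is open (value of joint key_blue above 0.0025 m and (value of joint rocker below 0.2 rad or value of joint lid above 0.05 rad)).
It fails at once if the green or the red key is pressed (value of joint any of key_green, key_red above 0.0025 m).
It fails at once if the lid is lifted further open, or the lid, rocker or blue key is pushed with the arm or the gripper's body instead of the fingers (value of joint lid above 1.2 rad or contact force between any of lid, rocker, key_blue and the arm above 5 N).
It fails at once if the rack, bottle or beaker is moved, lifted or knocked over (distance of any of rack_mid, bottle_mid, beaker_mid from where it was at the start of the episode above 0.02 m).
It also fails if it takes over 61 s, if anything falls off the work surface, if the arm or the gripper's body presses on something with over 40 N, if the wrist force passes 120 N, or if a joint passes its speed limit or range.

ROBOT

A 6-joint arm with a two-finger parallel gripper is mounted at the origin on the work surface. World frame = base frame: x ahead of the robot, y to its left, z up, the work surface at z = 0. Lengths are in mm, angles in rad, forces in N, time in s.
With the tool pointing down it reaches from about 400 to 925 mm from the base axis. Payload 12.5 kg.
Tool frame: the origin (TCP) lies at the centre of the arm's flange, where the gripper is bolted on; the fingertips stand 190 mm ahead of it and the grasp point (between the pads) lies 171 mm ahead of it; z points along the fingers, y is the direction in which the jaws open and shut (so a half turn about z gives the same grasp; the last joint's range is limited). The gripper opens to 95 mm and grips with 3 to 60 N. Pads are 20 mm wide; open, the fingers measure 119 mm over their backs; the gripper's body (75 mm by 180 mm) begins 59 mm behind the grasp point.
Start: joints at [-0.106, 0.491, 1.559, -0, 1.092, -0.106], TCP at [625, 0.023, 404.761] pointing down, gripper open.
Joint ranges: [-3.1, 3.1], [-0.84, 2.19], [0.05, 2.79], [-1.13, 4.28], [0.06, 2.93], [-2.69, 2.69]. Speed limits (rad/s): [2.22, 2.22, 2.79, 3.14, 3.14, 3.14].

INTERFACE

Orientations are given as [roll, pitch, yaw] about the fixed x, y, z axes, in that order (R = Rz(yaw) Ry(pitch) Rx(roll)).
In Python, from cell import env gives the robot as it stands.
- The arm moves only by the shell command python3 -m pendant 'ROWS'. ROWS is JSON, a list of rows, each an object of numbers: "x", "y", "z": the shift along the tool's x, y, z in units of 150 mm (1.0 is 150 mm); "rx", "ry", "rz": the turn, a rotation vector about the tool's x, y, z in units of 45 degrees (1.0 is 45 degrees); "jaw": the opening, from 0 (shut) to 1 (fully open). In form: [{"x": .., "y": .., "z": .., "rx": .., "ry": .., "rz": .., "jaw": ..}, ...]. A call has 1 to 10 rows; each row is the pose to reach, as a shift and turn from the pose commanded when the call began, along the tool's axes at that moment; what a row does not reach only later rows make up. A row lasts 1/8 s, in which the tool goes at most 62.5 mm and 10.7 degrees, less where a joint would pass 70% of its speed; a pose out of reach is approached as far as the arm can. A call with a number of a shift or a turn outside -1 to 1 is refused whole. A call with a gripper value outside its range is refused whole. The fingers move at their own pace and stop on an object; the grip force is fixed at half the most. Time passes only in rows, so rows that repeat a pose let the fingers close. It gives the time, the measured TCP pose, the force and the opening at its end, in the units of the state.
- env.state(): the state, without advancing time (a new reading comes with each control period).
- env.read_camera(name): name is "scene" or "side" or "wrist"; returns a dict with "img" (400x640x3 uint8, red, green, blue), "fx", "fy", "cx", "cy" (pixels), "rvec" (rotation vector, rad) and "tvec" (3), from world to camera coordinates, as OpenCV has them. Camera axes: x right, y down, z forward; pixel columns grow to the right and rows downward; lengths in mm; the calibration is good to about 2 mm. A picture is of the moment at which its call begins. There is no depth.
- env.job_done(): hands the job in, once; it reports no verdict.
The state is a dict: "t": time; "joints": joint angles; "qvel": joint speeds; "tau": joint torques, N m; "eef_pos": TCP position; "tcp_rot": TCP orientation; "ft_force": force on the tool from outside, world axes, zero at the start; "moment": the same for the moment, N m; "opening": opening from 0.0 (shut) to 1.0 (fully open).
Only numpy, scipy, OpenCV 4.12 (cv2) and the standard library are available. Lean on these libraries where they do the work, as an engineer would, in place of code of your own. Each camera call takes 0.05 s, during which the arm holds its last target.

## Working session

There is one attempt and no reset: what is moved stays moved. The work goes in short steps, Python scripts to look and compute and a shell command to move; the robot and the scene stay as the last step left them, time stands still between calls to the robot, and variables do not carry over. Pictures are saved under pics/ and viewed, and the job is handed in when it is done.

```bash
ls; mkdir -p pics; python3 - <<'E'
from cell import env
import cv2
print(env.state())
for n in ["scene","side","wrist"]:
    c=env.read_camera(n); cv2.imwrite(f"pics/{n}0.png",c["img"][:,:,::-1]); print(n,c["fx"],c["fy"],c["cx"],c["cy"],c["rvec"],c["tvec"])
E
```

```text
pics
{'t': 0.0, 'joints': array([-1.05630390e-01,  4.91571737e-01,  1.55949459e+00,  1.19626560e-05,
        1.09164475e+00, -1.05629377e-01]), 'qvel': array([ 2.55167265e-04,  1.15907274e-04, -7.61554337e-04,  5.76280775e-04,
       -1.51104738e-03, -9.68231084e-05]), 'tau': array([-9.52334158e-04, -6.12640929e+01, -2.58175153e+01,  6.92750537e-02,
        4.83079045e-02, -1.38641695e-05]), 'eef_pos': array([6.24960178e+02, 8.82414439e-03, 4.04138506e+02]), 'tcp_rot': array([-3.14048158e+00, -1.28469050e-04,  1.57078972e+00]), 'ft_force': array([-0.21921401, -0.46868679, -0.11066614]), 'moment': array([ 0.01222851, -0.01174621, -0.06720885]), 'opening': 1.0009828538998433}
scene 501.6697535808211 501.6697535808211 317.25401238081326 190.44917230628306 [ 1.10122563  2.42835838 -0.97043621] [ 356.64251733 -260.66958394 1504.44960539]
side 457.4126902278729 457.4126902278729 314.72761859228865 197.6935360223021 [ 0.05206304 -2.79347032  1.34722963] [ 598.03911543   75.55273751 1180.16683383]
wrist 288.2920529999768 288.2920529999768 320.61294901140167 202.18869851878384 [-2.90397575e+00 -3.84835081e-04 -4.31960113e-04] [-625.42722154  -26.46525063  388.98898355]
```

View pics/scene0.png

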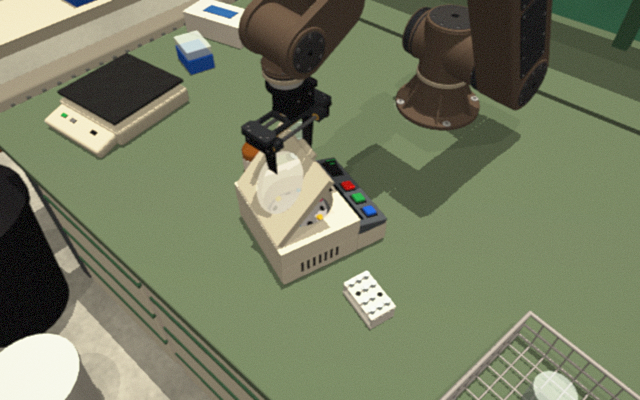

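View pics/side0.png

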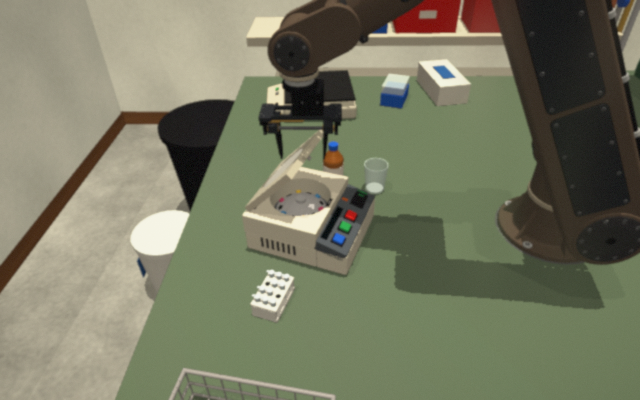

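View pics/wrist0.png

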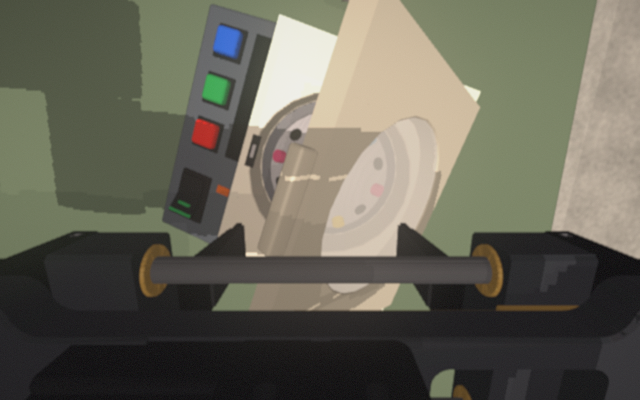

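The wrist view shows the keys blue (228,42), green (216,90), red (206,134) and the rocker around (187,195), with green stripes at the outer end. The bottle and beaker stand on the rocker side of the machine, and the rack is on the blue-key side.

```bash
cat > h.py <<'E'
import numpy as np, cv2
from cell import env
def cam(n):
    c=env.read_camera(n); c["R"]=cv2.Rodrigues(np.array(c["rvec"],float))[0]; c["t"]=np.array(c["tvec"],float); c["C"]=-c["R"].T@c["t"]; return c
def ray(c,u,v): return c["R"].T@np.array([(u-c["cx"])/c["fx"],(v-c["cy"])/c["fy"],1.])
def onz(c,u,v,z):
    d=ray(c,u,v); return c["C"]+d*(z-c["C"][2])/d[2]
def proj(c,P):
    p=c["R"]@np.array(P,float)+c["t"]; return c["fx"]*p[0]/p[2]+c["cx"],c["fy"]*p[1]/p[2]+c["cy"]
def tri(obs):
    A=np.zeros((3,3));b=np.zeros(3)
    for c,u,v in obs:
        d=ray(c,u,v);d/=np.linalg.norm(d);M=np.eye(3)-np.outer(d,d);A+=M;b+=M@c["C"]
    return np.linalg.solve(A,b)
def blobs(c,lo,hi,amin=15):
    h=cv2.cvtColor(c["img"],cv2.COLOR_RGB2HSV); m=cv2.inRange(h,lo,hi)
    n,l,s,ce=cv2.connectedComponentsWithStats(m); return [(s[i,4],ce[i].round(1),s[i,:4]) for i in range(1,n) if s[i,4]>=amin]
E
python3 - <<'E'
from h import *
for n in ["wrist","scene","side"]:
    c=cam(n); print(n,c["C"].round())
    for k,lo,hi in [("blue",(105,130,90),(125,255,255)),("green",(55,130,80),(75,255,255)),("red",(170,150,100),(180,255,255)),("red",(0,180,100),(5,255,255))]:
        for a,ce,bb in blobs(c,lo,hi): print(k,a,ce,bb,onz(c,*ce,93)[:2].round(1))
    im=c["img"][:,:,::-1]
    if n=="scene": im=im[110:310,200:440]
    if n=="side": im=im[110:340,220:420]
    if n!="wrist": cv2.imwrite(f"pics/{n}c.png",cv2.resize(im,None,fx=3,fy=3)[:600,:800] if n=="side" else cv2.resize(im,None,fx=3,fy=3))
E
```

```text
wrist [625.  66. 385.]
blue 675 [226.9  40.9] [213  25  29  32] [539.6 147.4]
green 515 [214.6  88.7] [203  75  25  29] [524.7 106.3]
green 22 [183.3 203.4] [179 201  10   6] [482.5  -5.9]
green 39 [178.4 211.4] [170 207  20  10] [476.4 -14.6]
red 490 [204.1 133.3] [193 119  24  29] [510.9  65.1]
scene [1154.  542.  913.]
blue 94 [78.4  1.7] [66  0 27  6] [  435.5 -1209.2]
blue 171 [220.2  11.3] [205   6  32  12] [ 155.2 -778.6]
blue 452 [196.5  62.5] [176  46  38  28] [ 412.5 -590.4]
blue 102 [368.8 210.1] [362 205  14  11] [541.2 149.9]
green 85 [357.9 197.2] [352 193  13   9] [526.7 108.5]
red 84 [347.5 185. ] [341 181  14   9] [512.5  67.4]
side [539. 904. 806.]
blue 50 [381.8  29.6] [376  25  11   8] [  345.9 -1244.6]
blue 108 [443.3  71.6] [435  67  18  11] [ 146.6 -767.5]
blue 296 [393.3  99.5] [381  87  27  21] [ 354.3 -534.5]
blue 66 [332.9 145.4] [329 142   9   8] [ 555.  -238.4]
blue 100 [338.5 238.4] [332 233  13  12] [536.  153.9]
green 84 [344.6 226.2] [339 222  12  10] [522.2 112.6]
red 1511 [429.8  17.2] [394   0  66  32] [  100.7 -1421.5]
red 542 [476.7   9.7] [463   0  32  27] [ -151.1 -1536.9]
red 81 [350.4 214.9] [345 210  12  10] [508.2  72.1]
```

View pics/scenec.png

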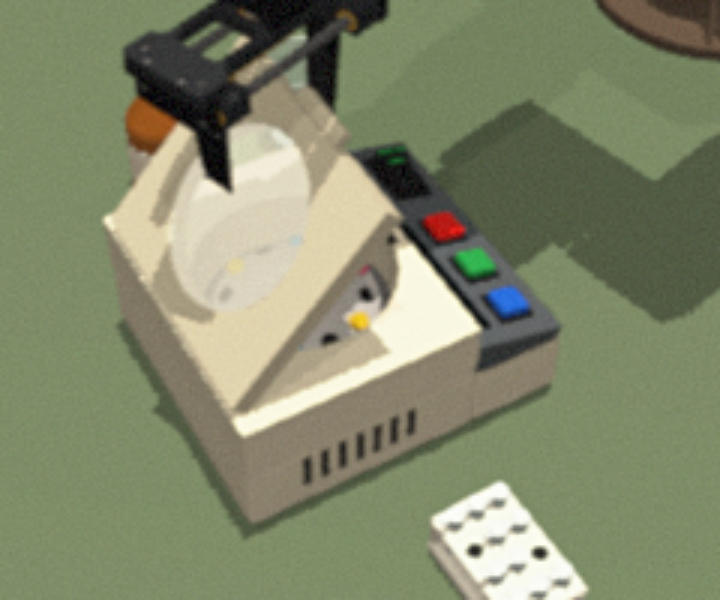

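View pics/sidec.png

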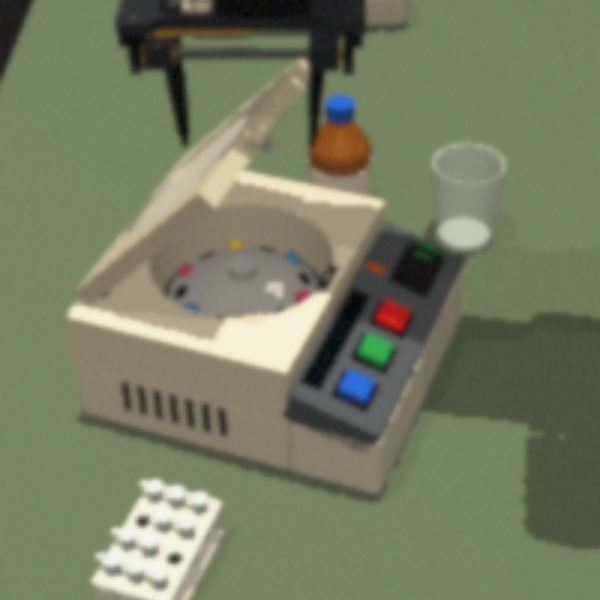

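```bash
cat >> h.py <<'E'
yaw=-0.336; O=np.array([606.3,37.1,0.])
ex=np.array([np.cos(yaw),np.sin(yaw),0]);ey=np.array([-np.sin(yaw),np.cos(yaw),0]);ez=np.array([0,0,1.])
def W(x,y,z): return O+x*ex+y*ey+z*ez
def M(P): d=np.array(P)-O; return np.array([d@ex,d@ey,d[2]])
E
python3 - <<'E'
from h import *
s=cam("scene");d=cam("side");w=cam("wrist")
def ony(c,u,v,y):
    r=ray(c,u,v); k=(y-(c["C"]-O)@ey)/(r@ey); return M(c["C"]+k*r)
p=ony(s,200+398/3,110+215/3,100); q=ony(d,220+302/3,110+62/3,100); q2=ony(d,220+302/3,110+62/3,-100)
for a in (p,q,q2): print(a.round(1), np.arctan2(a[2]-116,118-a[0]), np.hypot(a[2]-116,118-a[0]))
print("beaker",onz(d,374.3,188,3), M(onz(d,374.3,188,3)),"bottle",M(onz(d,333,144,120)),onz(d,333,144,120))
print("rack",M(onz(d,272,288,45)))
th=1
ims={}
for n,c in (("scene",s),("side",d),("wrist",w)):
    im=c["img"][:,:,::-1].copy()
    pts=[W(-100.6,y,93) for y in (85,41,-3)]+[W(-98,-70,86),W(-101,-84.5,98)]+[W(x,y,115) for x in(-55,130) for y in(-115,115)]+[W(x,y,0) for x in(-130,130) for y in(115,)]+[W(-130,y,75) for y in(-115,115)]
    for P in pts:
        u,v=proj(c,P); cv2.drawMarker(im,(int(round(u)),int(round(v))),(255,0,255),cv2.MARKER_CROSS,7,1)
    for th,col in ((.8,(0,0,255)),(.9,(255,255,0)),(1.,(0,255,255)),(1.1,(255,0,0))):
        for y in(-100,100):
            u,v=proj(c,W(118-170*np.cos(th)+16*np.sin(th),y,116+170*np.sin(th)+16*np.cos(th))); cv2.circle(im,(int(round(u)),int(round(v))),2,col,-1)
    if n=="scene": im=cv2.resize(im[110:310,200:440],None,fx=3,fy=3)
    if n=="side": im=cv2.resize(im[110:310,220:420],None,fx=3,fy=3)
    cv2.imwrite(f"pics/o_{n}.png",im)
E
```

```text
[  4.8 100.  246.5] 0.8562691118307931 172.71155014271935
[-70.8 100.  370.7] 0.9329745469789914 317.03535604621993
[   9.3 -100.   245.6] 0.8729375491865106 169.10197558818757
beaker [ 433.92258642 -153.569139      3.        ] [ -99.87207969 -236.84227025    3.        ] bottle [  29.91183104 -243.47711863  120.        ] [ 554.26152099 -202.62447025  120.        ]
rack [ -6.70966208 234.77653847  45.        ]
```

View pics/o_scene.png

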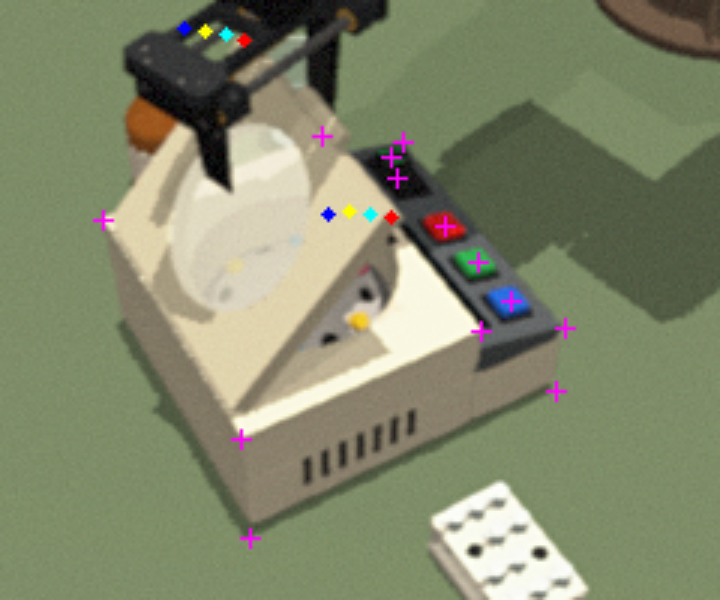

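View pics/o_side.png

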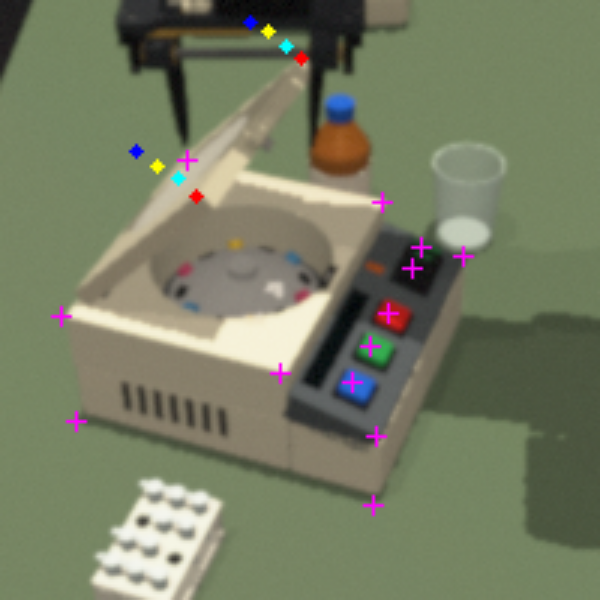

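View pics/o_wrist.png

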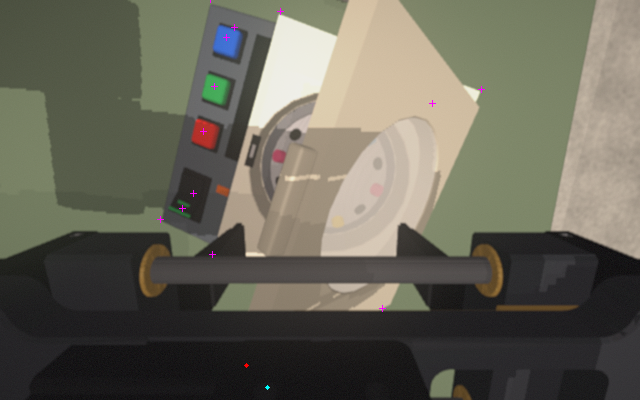

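Lid angle is about 0.8 rad, and the machine pose agrees to about 3 mm. The open fingers straddle the lid edge, so I'll go straight up before closing them.

```bash
cat >> h.py <<'E'
from scipy.spatial.transform import Rotation as Ro
def RT(tilt): # machine-frame tool: z=(s,0,-c) y=(c,0,s) x=ey ; tilt>0 leans to robot
    s,c=np.sin(tilt),np.cos(tilt)
    return np.array([ey, c*ex+s*ez, s*ex-c*ez]).T
def tip(L=190):
    s=env.state(); R=Ro.from_euler("xyz",s["tcp_rot"]).as_matrix(); return s["eef_pos"]+R[:,2]*L, R, s
def delta(mt,tilt): # mt: machine coords of tip -> rows numbers
    p,R,s=tip(); T=RT(tilt); tcp=W(*mt)-190*T[:,2]
    d=R.T@(tcp-s["eef_pos"])/150; r=Ro.from_matrix(R.T@T).as_rotvec()/(np.pi/4)
    return d.round(3),r.round(3)
def rep():
    p,R,s=tip(); print("t",s["t"],"tip M",M(p).round(1),"F",s["ft_force"].round(1),"open",round(s["opening"],2))
def panel(y,h,x=-98): # height h above panel along normal
    return (x-h*np.sin(.26),y,75+(x+130)*np.tan(.26)+h*np.cos(.26))
E
python3 -m pendant '[{"z":-0.35},{"z":-0.7},{"z":-0.7,"jaw":0.3},{"z":-0.7,"jaw":0},{"z":-0.7,"jaw":0},{"z":-0.7,"jaw":0},{"z":-0.7,"jaw":0}]'
python3 - <<'E'
from h import *
rep(); print(delta(panel(-87,60),.26)); 
E
```

```text
t 0.45 tip M [ 29.9 -28.9 214.7] F [-0.4  0.5 -0.7] open 1.0
(array([ 0.056, -1.337,  0.531]), array([-0.328, -0.056,  0.425]))invalid input
```

```bash
python3 -m pendant '[{"x":0,"y":0,"z":-0.35,"rx":0,"ry":0,"rz":0,"jaw":1},{"x":0,"y":0,"z":-0.7,"rx":0,"ry":0,"rz":0,"jaw":1},{"x":0,"y":0,"z":-0.7,"rx":0,"ry":0,"rz":0,"jaw":0},{"x":0,"y":0,"z":-0.7,"rx":0,"ry":0,"rz":0,"jaw":0},{"x":0,"y":0,"z":-0.7,"rx":0,"ry":0,"rz":0,"jaw":0},{"x":0,"y":0,"z":-0.7,"rx":0,"ry":0,"rz":0,"jaw":0}]'
python3 - <<'E'
from h import *
rep(); print(delta(panel(-87,60),.26)); 
E
```

```text
t: 1.2
eef_pos: [625.1, -0.0, 508.7]
tcp_rot: [-3.14, -0.0, 1.571]
ft_force: [0.1, 0.1, -0.1]
opening: 0.637
t 1.2 tip M [ 29.7 -28.9 318.7] F [ 0.1  0.1 -0.1] open 0.64
(array([ 0.056, -1.336,  1.226]), array([-0.33 , -0.055,  0.425]))
```

```bash
python3 -m pendant '[{"x":0,"y":-0.3,"z":0,"rx":0,"ry":0,"rz":0,"jaw":0},{"x":0,"y":-0.7,"z":0,"rx":-0.1,"ry":0,"rz":0.1,"jaw":0},{"x":0.05,"y":-1,"z":0.1,"rx":-0.2,"ry":-0.03,"rz":0.25,"jaw":0},{"x":0.05,"y":-1,"z":0.4,"rx":-0.33,"ry":-0.055,"rz":0.425,"jaw":0},{"x":0.05,"y":-1,"z":0.7,"rx":-0.33,"ry":-0.055,"rz":0.425,"jaw":0},{"x":0.05,"y":-1,"z":0.7,"rx":-0.33,"ry":-0.055,"rz":0.425,"jaw":0},{"x":0.05,"y":-1,"z":0.7,"rx":-0.33,"ry":-0.055,"rz":0.425,"jaw":0}]'
python3 - <<'E'
from h import *
rep(); print(delta(panel(-87,40),.26)); 
E
```

```text
t: 2.08
eef_pos: [475.6, 7.4, 405.9]
tcp_rot: [2.879, -0.001, 1.235]
ft_force: [-0.2, -0.4, 0.3]
opening: 0.005
t 2.075 tip M [-64.3 -70.9 222.4] F [-0.2 -0.4  0.3] open 0.0
(array([-0.106, -0.454,  0.569]), array([ 0.003, -0.001,  0.   ]))
```

```bash
python3 -m pendant '[{"x":-0.106,"y":-0.3,"z":0.1,"rx":0,"ry":0,"rz":0,"jaw":0},{"x":-0.106,"y":-0.454,"z":0.4,"rx":0,"ry":0,"rz":0,"jaw":0},{"x":-0.106,"y":-0.454,"z":0.57,"rx":0,"ry":0,"rz":0,"jaw":0},{"x":-0.106,"y":-0.454,"z":0.57,"rx":0,"ry":0,"rz":0,"jaw":0},{"x":-0.106,"y":-0.454,"z":0.57,"rx":0,"ry":0,"rz":0,"jaw":0}]'
python3 - <<'E'
from h import *
rep(); print(delta(panel(-87,9),.26)); 
for n in ["scene","side","wrist"]:
    c=cam(n); im=c["img"][:,:,::-1]
    if n=="scene": im=cv2.resize(im[110:260,260:440],None,fx=4,fy=4)
    if n=="side": im=cv2.resize(im[110:260,280:440],None,fx=4,fy=4)
    cv2.imwrite(f"pics/p1_{n}.png",im)
E
```

```text
t: 2.7
eef_pos: [429.1, 6.9, 305.9]
tcp_rot: [2.878, -0.001, 1.235]
ft_force: [-0.7, 1.0, 0.1]
opening: 0.004
t 2.7 tip M [-107.8  -86.7  122.5] F [-0.7  1.   0.1] open 0.0
(array([-0.001,  0.   ,  0.208]), array([ 0.005, -0.001,  0.   ]))
```

View pics/p1_scene.png

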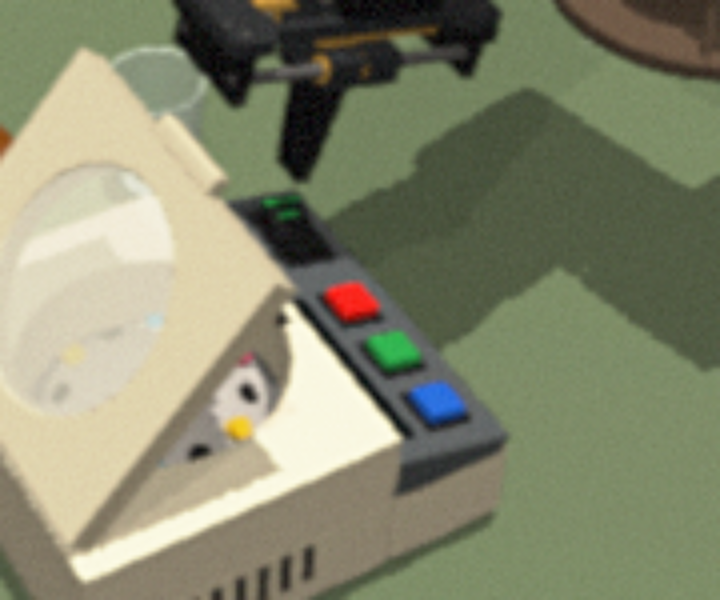

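View pics/p1_side.png

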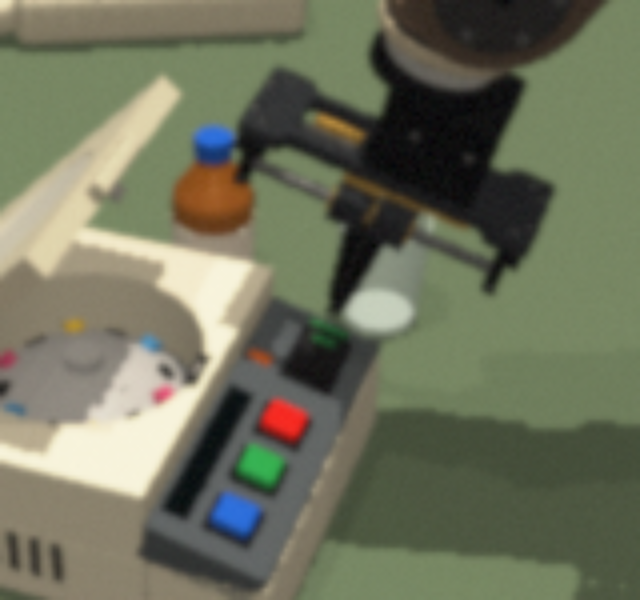

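View pics/p1_wrist.png

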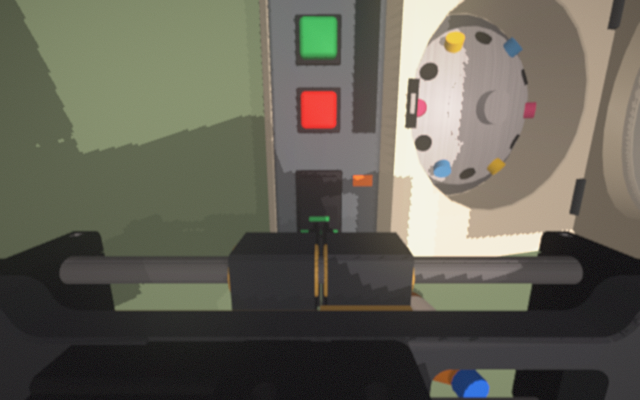

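Wrist view: the fingertip at (321,235) is in line with the key row at column 319, right over the green stripes. I'll press now, square to the panel.

```bash
python3 -m pendant '[{"x":0,"y":0,"z":0.1,"rx":0,"ry":0,"rz":0,"jaw":0},{"x":0,"y":0,"z":0.15,"rx":0,"ry":0,"rz":0,"jaw":0},{"x":0,"y":0,"z":0.18,"rx":0,"ry":0,"rz":0,"jaw":0},{"x":0,"y":0,"z":0.2,"rx":0,"ry":0,"rz":0,"jaw":0},{"x":0,"y":0,"z":0.21,"rx":0,"ry":0,"rz":0,"jaw":0},{"x":0,"y":0,"z":0.21,"rx":0,"ry":0,"rz":0,"jaw":0}]'
python3 - <<'E'
from h import *
rep(); print(panel(-87,9))
E
```

```text
t: 3.6
eef_pos: [435.7, 4.4, 275.7]
tcp_rot: [2.878, -0.001, 1.235]
ft_force: [-13.4, -0.5, 32.6]
opening: 0.003
t 3.6 tip M [-100.8  -87.    92.2] F [-13.4  -0.5  32.6] open 0.0
(np.float64(-100.3137249670294), -87, np.float64(92.21019913845112))
```

```bash
python3 -m pendant '[{"x":0,"y":0,"z":-0.2,"rx":0,"ry":0,"rz":0,"jaw":0},{"x":0,"y":0,"z":-0.5,"rx":0,"ry":0,"rz":0,"jaw":0},{"x":0,"y":0,"z":-0.8,"rx":0,"ry":0,"rz":0,"jaw":0},{"x":0,"y":0,"z":-0.9,"rx":0,"ry":0,"rz":0,"jaw":0},{"x":0,"y":0,"z":-0.9,"rx":0,"ry":0,"rz":0,"jaw":0}]'
python3 - <<'E'
from h import *
rep()
a=[]
for n in ["scene","side","wrist"]:
    c=cam(n); im=c["img"][:,:,::-1]
    if n=="scene": im=im[130:230,290:390]
    if n=="side": im=im[150:250,310:410]
    if n=="wrist": im=im[100:300,220:420]
    a.append(cv2.resize(im,(266,266),interpolation=cv2.INTER_CUBIC))
cv2.imwrite("pics/p2.png",np.hstack(a))
E
```

```text
t: 4.22
eef_pos: [403.0, 15.9, 405.5]
tcp_rot: [2.877, -0.001, 1.235]
ft_force: [-0.3, 0.7, -0.7]
opening: 0.006
t 4.225 tip M [-135.4  -86.8  222. ] F [-0.3  0.7 -0.7] open 0.01
```

View pics/p2.png

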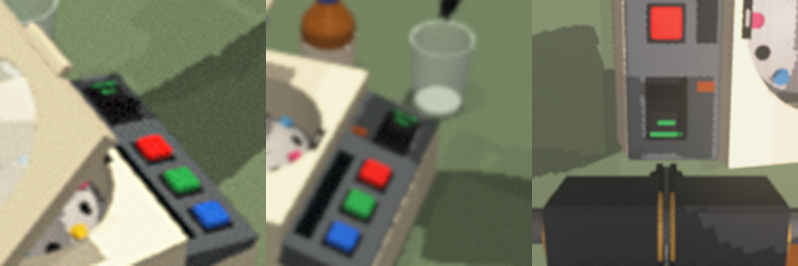

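```bash
python3 - <<'E'
from h import *
b=cv2.imread("pics/side0.png"); c=cam("side")["img"][:,:,::-1]; s0=cv2.imread("pics/scene0.png"); s=cam("scene")["img"][:,:,::-1]
r=lambda i,y,x:cv2.resize(i[y:y+30,x:x+40],(400,300),interpolation=cv2.INTER_CUBIC)
cv2.imwrite("pics/p3.png",np.vstack([np.hstack([r(b,180,340),r(c,180,340)]),np.hstack([r(s0,150,310),r(s,150,310)])]))
E
```

```text
(no output)
```

View pics/p3.png

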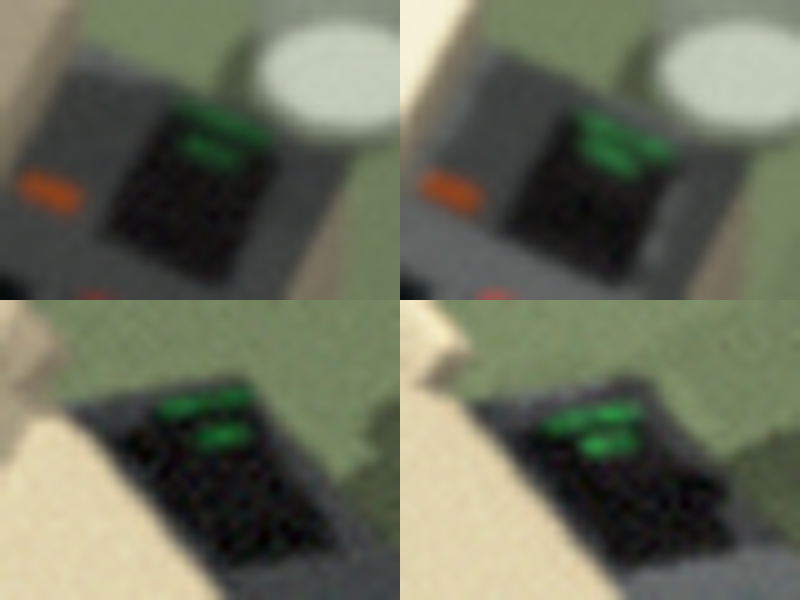

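The stripes have dropped by about 2 px and the off half now stands up, so the rocker is on. Next is the lid.

```bash
python3 - <<'E'
from h import *
print(delta((-100,0,310),0)); print(delta((45,0,310),0))
E
```

```text
(array([ 0.581,  0.709, -0.476]), array([ 0.331, -0.   ,  0.   ]))
(array([ 0.581,  1.643, -0.228]), array([ 0.331, -0.   ,  0.   ]))
```

```bash
python3 -m pendant '[{"x":0.2,"y":0.15,"z":-0.4,"rx":0,"ry":0,"rz":0,"jaw":0},{"x":0.4,"y":0.4,"z":-0.6,"rx":0.1,"ry":0,"rz":0,"jaw":0},{"x":0.58,"y":0.7,"z":-0.55,"rx":0.2,"ry":0,"rz":0,"jaw":0},{"x":0.58,"y":1,"z":-0.4,"rx":0.331,"ry":0,"rz":0,"jaw":0},{"x":0.58,"y":1,"z":-0.4,"rx":0.331,"ry":0,"rz":0,"jaw":0},{"x":0.58,"y":1,"z":-0.4,"rx":0.331,"ry":0,"rz":0,"jaw":0}]'
python3 - <<'E'
from h import *
rep();print(delta((45,0,310),0));print(delta((45,0,265),0))
E
```

```text
t: 5.22
eef_pos: [554.0, 55.1, 500.3]
tcp_rot: [3.141, -0.0, 1.235]
ft_force: [-0.6, -0.0, 0.6]
opening: 0.001
t 5.225 tip M [-5.520e+01 -2.000e-01  3.103e+02] F [-0.6 -0.   0.6] open 0.0
(array([0.002, 0.669, 0.003]), array([ 0.001, -0.   , -0.   ]))
(array([0.002, 0.669, 0.303]), array([ 0.001, -0.   , -0.   ]))
```

```bash
python3 -m pendant '[{"x":0,"y":0.3,"z":0,"rx":0,"ry":0,"rz":0,"jaw":0},{"x":0,"y":0.67,"z":0,"rx":0,"ry":0,"rz":0,"jaw":0},{"x":0,"y":0.67,"z":0.15,"rx":0,"ry":0,"rz":0,"jaw":0},{"x":0,"y":0.67,"z":0.3,"rx":0,"ry":0,"rz":0,"jaw":0},{"x":0,"y":0.67,"z":0.3,"rx":0,"ry":0,"rz":0,"jaw":0}]'
python3 - <<'E'
from h import *
rep()
for th in (.8,.7,.6,.5,.4,.3,.2,.1,0): 
    x=118-155*np.cos(th)+16*np.sin(th)+8; z=116+155*np.sin(th)+16*np.cos(th)-2
    print(th,delta((x,0,z),0)[0])
c=cam("side"); cv2.imwrite("pics/p4.png",cv2.resize(c["img"][60:260,220:420,::-1],None,fx=3,fy=3))
E
```

```text
t: 5.85
eef_pos: [648.2, 22.4, 455.7]
tcp_rot: [-3.141, 0.0, 1.235]
ft_force: [-0.2, -0.3, 0.6]
opening: 0.004
t 5.85 tip M [ 4.440e+01 -1.000e-01  2.657e+02] F [-0.2 -0.3  0.6] open 0.0
0.8 [ 0.    -0.1    0.196]
0.7 [ 0.001 -0.178  0.264]
0.6 [ 0.001 -0.249  0.34 ]
0.5 [ 0.001 -0.312  0.422]
0.4 [ 0.001 -0.366  0.511]
0.3 [ 0.001 -0.412  0.604]
0.2 [ 0.001 -0.448  0.702]
0.1 [ 0.001 -0.474  0.802]
0 [ 0.001 -0.489  0.905]
```

View pics/p4.png

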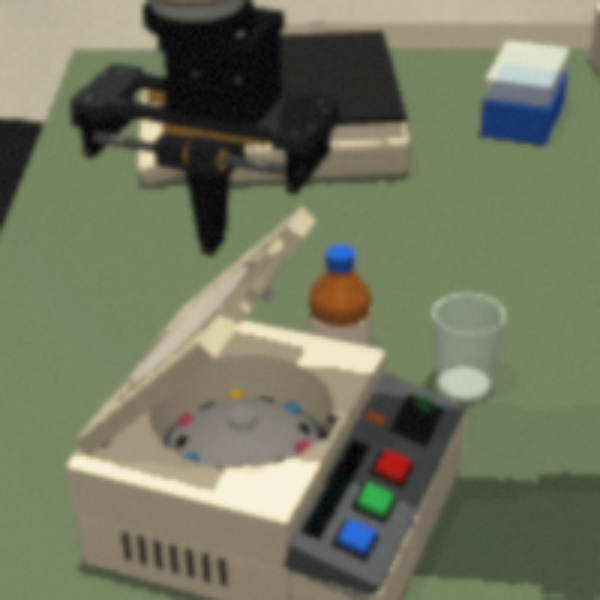

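```bash
python3 -m pendant '[{"x":0,"y":-0.03,"z":0.12,"rx":0,"ry":0,"rz":0,"jaw":0},{"x":0,"y":-0.1,"z":0.2,"rx":0,"ry":0,"rz":0,"jaw":0},{"x":0,"y":-0.14,"z":0.23,"rx":0,"ry":0,"rz":0,"jaw":0},{"x":0,"y":-0.18,"z":0.265,"rx":0,"ry":0,"rz":0,"jaw":0},{"x":0,"y":-0.215,"z":0.3,"rx":0,"ry":0,"rz":0,"jaw":0},{"x":0,"y":-0.25,"z":0.34,"rx":0,"ry":0,"rz":0,"jaw":0},{"x":0,"y":-0.28,"z":0.38,"rx":0,"ry":0,"rz":0,"jaw":0},{"x":0,"y":-0.312,"z":0.422,"rx":0,"ry":0,"rz":0,"jaw":0},{"x":0,"y":-0.312,"z":0.422,"rx":0,"ry":0,"rz":0,"jaw":0}]'
python3 - <<'E'
from h import *
rep()
for th in (.4,.3,.2,.1,0): 
    x=118-155*np.cos(th)+16*np.sin(th)+8; z=116+155*np.sin(th)+16*np.cos(th)-2
    print(th,delta((x,0,z),0)[0])
c=cam("side"); cv2.imwrite("pics/p5.png",cv2.resize(c["img"][60:260,220:420,::-1],None,fx=3,fy=3))
E
```

```text
t: 7.02
eef_pos: [604.7, 37.6, 392.5]
tcp_rot: [3.141, -0.0, 1.235]
ft_force: [-0.2, -0.1, -0.7]
opening: 0.001
t 7.025 tip M [ -1.6   0.  202.5] F [-0.2 -0.1 -0.7] open 0.0
0.4 [ 0.    -0.059  0.089]
0.3 [ 0.    -0.105  0.183]
0.2 [ 0.    -0.141  0.28 ]
0.1 [ 0.    -0.167  0.381]
0 [ 0.    -0.182  0.483]
```

View pics/p5.png

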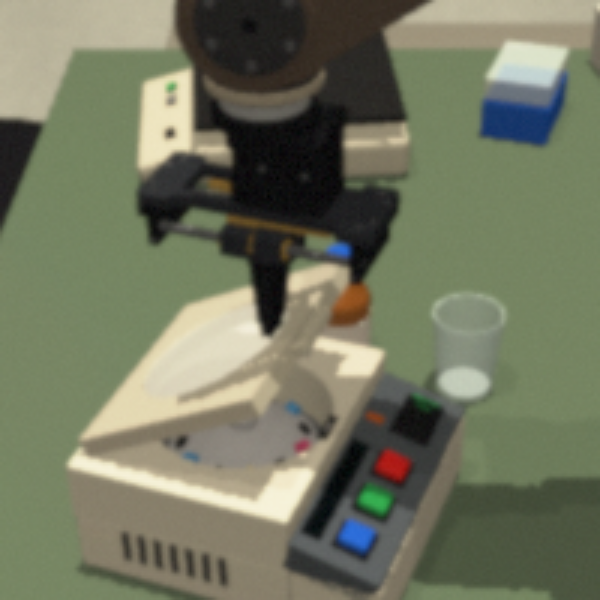

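The lid is following the fingertip, which rests on the plate near the front of the window around (268,330). I'll keep going to shut.

```bash
python3 -m pendant '[{"x":0,"y":-0.03,"z":0.045,"rx":0,"ry":0,"rz":0,"jaw":0},{"x":0,"y":-0.06,"z":0.09,"rx":0,"ry":0,"rz":0,"jaw":0},{"x":0,"y":-0.085,"z":0.135,"rx":0,"ry":0,"rz":0,"jaw":0},{"x":0,"y":-0.105,"z":0.183,"rx":0,"ry":0,"rz":0,"jaw":0},{"x":0,"y":-0.125,"z":0.23,"rx":0,"ry":0,"rz":0,"jaw":0},{"x":0,"y":-0.141,"z":0.28,"rx":0,"ry":0,"rz":0,"jaw":0},{"x":0,"y":-0.155,"z":0.33,"rx":0,"ry":0,"rz":0,"jaw":0},{"x":0,"y":-0.167,"z":0.381,"rx":0,"ry":0,"rz":0,"jaw":0},{"x":0,"y":-0.175,"z":0.43,"rx":0,"ry":0,"rz":0,"jaw":0},{"x":0,"y":-0.18,"z":0.46,"rx":0,"ry":0,"rz":0,"jaw":0}]'
python3 - <<'E'
from h import *
rep(); print(delta((-29,0,132),0)[0])
E
```

```text
t: 8.32
eef_pos: [579.5, 46.4, 323.5]
tcp_rot: [3.14, -0.001, 1.235]
ft_force: [-1.0, -0.4, 0.2]
opening: 0.006
t 8.325 tip M [-2.810e+01  1.000e-01  1.335e+02] F [-1.  -0.4  0.2] open 0.01
[ 0.    -0.004  0.01 ]
```

```bash
python3 -m pendant '[{"x":0,"y":-0.004,"z":0.01,"rx":0,"ry":0,"rz":0,"jaw":0},{"x":0,"y":-0.004,"z":0.015,"rx":0,"ry":0,"rz":0,"jaw":0},{"x":0,"y":-0.004,"z":0.015,"rx":0,"ry":0,"rz":0,"jaw":0}]'
python3 - <<'E'
from h import *
rep()
E
```

```text
t: 8.7
eef_pos: [579.0, 46.6, 322.4]
tcp_rot: [3.139, -0.001, 1.235]
ft_force: [-1.3, -0.8, 5.9]
opening: 0.004
t 8.7 tip M [-2.850e+01  1.000e-01  1.324e+02] F [-1.3 -0.8  5.9] open 0.0
```

```bash
python3 -m pendant '[{"x":0,"y":0,"z":0.01,"rx":0,"ry":0,"rz":0,"jaw":0},{"x":0,"y":0,"z":0.01,"rx":0,"ry":0,"rz":0,"jaw":0}]'
python3 - <<'E'
from h import *
rep()
E
python3 -m pendant '[{"x":0,"y":0,"z":-0.3,"rx":0,"ry":0,"rz":0,"jaw":0},{"x":0,"y":0,"z":-0.6,"rx":0,"ry":0,"rz":0,"jaw":0},{"x":0,"y":0,"z":-0.7,"rx":0,"ry":0,"rz":0,"jaw":0},{"x":0,"y":0,"z":-0.7,"rx":0,"ry":0,"rz":0,"jaw":0}]'
python3 - <<'E'
from h import *
rep()
print(delta(panel(85,40),.26), panel(85,40))
c=cam("side"); cv2.imwrite("pics/p6.png",cv2.resize(c["img"][110:260,220:420,::-1],None,fx=4,fy=4))
E
```

```text
t: 8.95
eef_pos: [578.8, 46.6, 322.2]
tcp_rot: [3.139, -0.001, 1.235]
ft_force: [-7.3, -0.8, 18.9]
opening: 0.002
t 8.95 tip M [-2.850e+01  1.000e-01  1.322e+02] F [-7.3 -0.8 18.9] open 0.0
t: 9.45
eef_pos: [578.7, 46.6, 425.6]
tcp_rot: [3.139, -0.001, 1.235]
ft_force: [-0.2, -0.1, 0.1]
opening: 0.009
t 9.45 tip M [-2.870e+01  1.000e-01  2.356e+02] F [-0.2 -0.1  0.1] open 0.01
(array([ 0.567, -0.855,  0.797]), array([-0.328, -0.001,  0.   ])) (np.float64(-108.28322207568621), 85, np.float64(122.16828846062103))
```

View pics/p6.png

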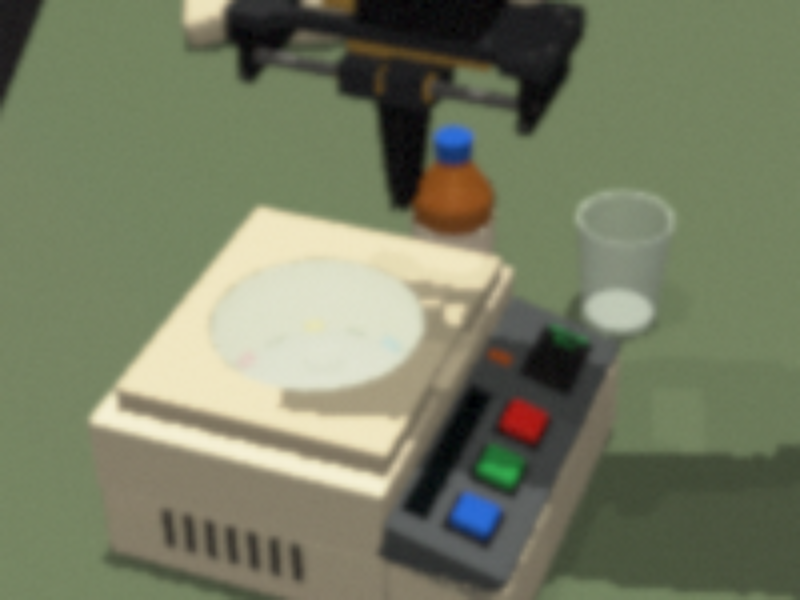

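The lid lies flat on the deck: it stopped hard at 132 mm with 19 N. Next, the blue key.

```bash
python3 -m pendant '[{"x":0.15,"y":-0.3,"z":0,"rx":-0.1,"ry":0,"rz":0,"jaw":0},{"x":0.35,"y":-0.6,"z":0,"rx":-0.2,"ry":0,"rz":0,"jaw":0},{"x":0.5,"y":-0.855,"z":0.2,"rx":-0.328,"ry":0,"rz":0,"jaw":0},{"x":0.567,"y":-0.855,"z":0.5,"rx":-0.328,"ry":0,"rz":0,"jaw":0},{"x":0.567,"y":-0.855,"z":0.797,"rx":-0.328,"ry":0,"rz":0,"jaw":0},{"x":0.567,"y":-0.855,"z":0.797,"rx":-0.328,"ry":0,"rz":0,"jaw":0},{"x":0.567,"y":-0.855,"z":0.797,"rx":-0.328,"ry":0,"rz":0,"jaw":0}]'
python3 - <<'E'
from h import *
rep();print(delta(panel(85,10),.26))
a=[]
for n in ["scene","side","wrist"]:
    c=cam(n); im=c["img"][:,:,::-1]
    if n=="scene": im=im[130:230,310:410]
    if n=="side": im=im[150:250,290:390]
    if n=="wrist": im=im[100:300,220:420]
    a.append(cv2.resize(im,(266,266),interpolation=cv2.INTER_CUBIC))
cv2.imwrite("pics/p7.png",np.hstack(a))
E
```

```text
t: 10.38
eef_pos: [486.3, 169.1, 306.1]
tcp_rot: [2.883, -0.001, 1.235]
ft_force: [0.1, -0.1, 0.4]
opening: 0.004
t 10.375 tip M [-108.2   85.2  122.4] F [ 0.1 -0.1  0.4] open 0.0
(array([-0.   , -0.002,  0.202]), array([-0.001, -0.001,  0.   ]))
```

View pics/p7.png

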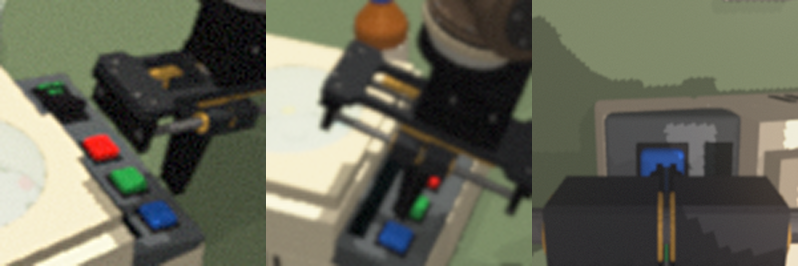

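```bash
python3 -m pendant '[{"x":0,"y":0,"z":0.12,"rx":0,"ry":0,"rz":0,"jaw":0},{"x":0,"y":0,"z":0.18,"rx":0,"ry":0,"rz":0,"jaw":0},{"x":0,"y":0,"z":0.21,"rx":0,"ry":0,"rz":0,"jaw":0},{"x":0,"y":0,"z":0.228,"rx":0,"ry":0,"rz":0,"jaw":0},{"x":0,"y":0,"z":0.238,"rx":0,"ry":0,"rz":0,"jaw":0},{"x":0,"y":0,"z":0.238,"rx":0,"ry":0,"rz":0,"jaw":0}]'
python3 - <<'E'
from h import *
rep();print(delta(panel(85,5),.26))
E
```

```text
t: 11.28
eef_pos: [494.3, 166.2, 272.4]
tcp_rot: [2.881, -0.001, 1.235]
ft_force: [-6.9, -1.7, 15.0]
opening: 0.005
t 11.275 tip M [-99.3  85.1  88.8] F [-6.9 -1.7 15. ] open 0.01
(array([ 0.   , -0.   ,  0.003]), array([ 0.001, -0.001,  0.   ]))
```

The force is 15 N and the tip is at the fully-down height, so I'll hold for 3.75 s.

```bash
H='x'
python3 -m pendant '[{"x":0,"y":0,"z":0,"rx":0,"ry":0,"rz":0,"jaw":0},{"x":0,"y":0,"z":0,"rx":0,"ry":0,"rz":0,"jaw":0},{"x":0,"y":0,"z":0,"rx":0,"ry":0,"rz":0,"jaw":0},{"x":0,"y":0,"z":0,"rx":0,"ry":0,"rz":0,"jaw":0},{"x":0,"y":0,"z":0,"rx":0,"ry":0,"rz":0,"jaw":0},{"x":0,"y":0,"z":0,"rx":0,"ry":0,"rz":0,"jaw":0},{"x":0,"y":0,"z":0,"rx":0,"ry":0,"rz":0,"jaw":0},{"x":0,"y":0,"z":0,"rx":0,"ry":0,"rz":0,"jaw":0},{"x":0,"y":0,"z":0,"rx":0,"ry":0,"rz":0,"jaw":0},{"x":0,"y":0,"z":0,"rx":0,"ry":0,"rz":0,"jaw":0}]'
python3 -m pendant '[{"x":0,"y":0,"z":0,"rx":0,"ry":0,"rz":0,"jaw":0},{"x":0,"y":0,"z":0,"rx":0,"ry":0,"rz":0,"jaw":0},{"x":0,"y":0,"z":0,"rx":0,"ry":0,"rz":0,"jaw":0},{"x":0,"y":0,"z":0,"rx":0,"ry":0,"rz":0,"jaw":0},{"x":0,"y":0,"z":0,"rx":0,"ry":0,"rz":0,"jaw":0},{"x":0,"y":0,"z":0,"rx":0,"ry":0,"rz":0,"jaw":0},{"x":0,"y":0,"z":0,"rx":0,"ry":0,"rz":0,"jaw":0},{"x":0,"y":0,"z":0,"rx":0,"ry":0,"rz":0,"jaw":0},{"x":0,"y":0,"z":0,"rx":0,"ry":0,"rz":0,"jaw":0},{"x":0,"y":0,"z":0,"rx":0,"ry":0,"rz":0,"jaw":0}]'
python3 -m pendant '[{"x":0,"y":0,"z":0,"rx":0,"ry":0,"rz":0,"jaw":0},{"x":0,"y":0,"z":0,"rx":0,"ry":0,"rz":0,"jaw":0},{"x":0,"y":0,"z":0,"rx":0,"ry":0,"rz":0,"jaw":0},{"x":0,"y":0,"z":0,"rx":0,"ry":0,"rz":0,"jaw":0},{"x":0,"y":0,"z":0,"rx":0,"ry":0,"rz":0,"jaw":0},{"x":0,"y":0,"z":0,"rx":0,"ry":0,"rz":0,"jaw":0},{"x":0,"y":0,"z":0,"rx":0,"ry":0,"rz":0,"jaw":0},{"x":0,"y":0,"z":0,"rx":0,"ry":0,"rz":0,"jaw":0},{"x":0,"y":0,"z":0,"rx":0,"ry":0,"rz":0,"jaw":0},{"x":0,"y":0,"z":0,"rx":0,"ry":0,"rz":0,"jaw":0}]'
python3 - <<'E'
from h import *
rep()
a=[]
for n in ["scene","side","wrist"]:
    c=cam(n); im=c["img"][:,:,::-1]
    if n=="scene": im=im[150:230,330:410]
    if n=="side": im=im[180:260,290:370]
    if n=="wrist": im=im[130:250,260:380]
    a.append(cv2.resize(im,(266,266),interpolation=cv2.INTER_CUBIC))
cv2.imwrite("pics/p8.png",np.hstack(a))
E
```

```text
t: 12.52
eef_pos: [494.3, 166.2, 272.4]
tcp_rot: [2.881, -0.001, 1.235]
ft_force: [-7.3, -2.4, 15.9]
opening: 0.002
t: 13.78
eef_pos: [494.3, 166.2, 272.4]
tcp_rot: [2.881, -0.001, 1.235]
ft_force: [-7.7, -1.7, 15.7]
opening: 0.005
t: 15.02
eef_pos: [494.3, 166.1, 272.4]
tcp_rot: [2.881, -0.001, 1.235]
ft_force: [-6.5, -1.4, 16.5]
opening: 0.002
t 15.025 tip M [-99.3  85.1  88.8] F [-6.5 -1.4 16.5] open 0.0
```

View pics/p8.png

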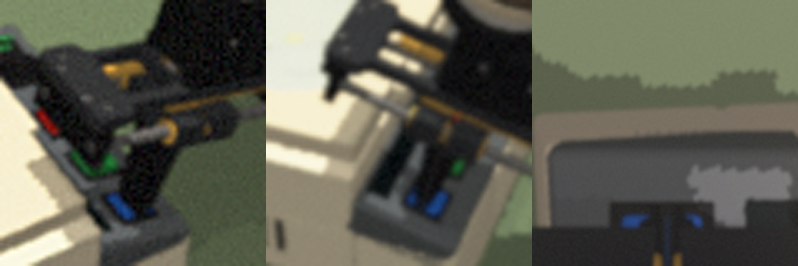

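The finger stands in the middle of the sunken blue key, with blue showing on both sides. I'll let go and move clear.

```bash
python3 -m pendant '[{"x":0,"y":0,"z":-0.2,"rx":0,"ry":0,"rz":0,"jaw":0},{"x":0,"y":0,"z":-0.5,"rx":0,"ry":0,"rz":0,"jaw":0},{"x":0,"y":0,"z":-0.8,"rx":0,"ry":0,"rz":0,"jaw":0},{"x":0,"y":-0.1,"z":-1,"rx":0,"ry":0,"rz":0,"jaw":0},{"x":0,"y":-0.1,"z":-1,"rx":0,"ry":0,"rz":0,"jaw":0},{"x":0,"y":-0.1,"z":-1,"rx":0,"ry":0,"rz":0,"jaw":0}]'
python3 - <<'E'
from h import *
rep()
a=[]
for n in ["scene","side"]:
    c=cam(n); im=c["img"][:,:,::-1]
    print([(n,k,ce) for k,lo,hi in [("blue",(105,130,90),(125,255,255)),("green",(55,130,80),(75,255,255)),("red",(170,150,100),(180,255,255))] for A,ce,b in blobs(c,lo,hi) if 330<ce[0]<380 and 140<ce[1]<250])
    print("obj",n)
    im=im[110:310,200:400] if n=="scene" else im[120:320,220:420]
    a.append(cv2.resize(im,(400,400),interpolation=cv2.INTER_CUBIC))
    if n=="side": print("beaker",onz(c,374.3,188,3)[:2])
cv2.imwrite("pics/p9.png",np.hstack(a))
E
```

```text
t: 15.92
eef_pos: [444.8, 183.4, 411.7]
tcp_rot: [2.883, -0.0, 1.235]
ft_force: [-0.9, 0.6, -0.5]
opening: 0.005
t 15.925 tip M [-152.1   85.   228. ] F [-0.9  0.6 -0.5] open 0.01
[('scene', 'blue', array([369.1, 210. ])), ('scene', 'green', array([357.9, 197.2]))]
obj scene
[('side', 'blue', array([338.5, 238.4])), ('side', 'green', array([344.6, 226.3]))]
obj side
beaker [ 433.92258642 -153.569139  ]
```

View pics/p9.png

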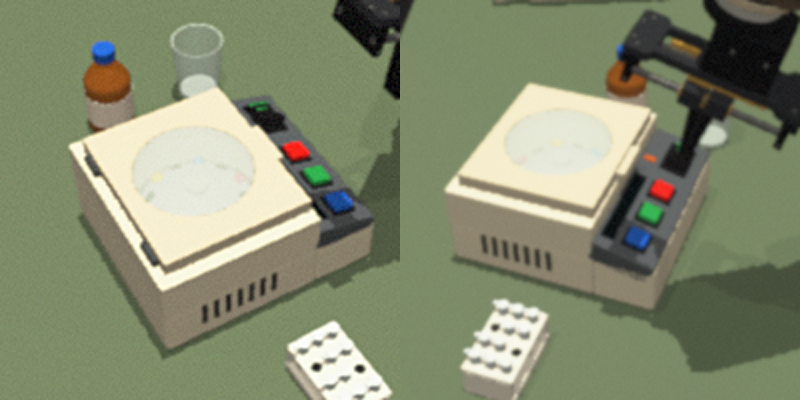

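The lid is shut, the rocker is on, and the blue and green keys are back at their first pixel positions. The rack, bottle and beaker stand undisturbed and the arm is clear.

```bash
python3 -c "
from cell import env
print(env.job_done())"
```

```text
the job is handed in; nothing more can be done
None
```

I handed the job in at about 16 s of the 61 s allowed. No verdict was reported, so what follows rests on my own force readings and pictures.

With the fingers closed I did three things in order:
1. **Rocker:** I pressed the ON half until it stopped, at about 35 N with the tip 9 mm above the panel. Afterwards the stripes sat lower and the other half stood up.
2. **Lid:** I followed its arc down until it stopped hard, at 19 N with the tip 132 mm above the bench. It lay flat on the deck in the last pictures.
3. **Blue key:** I held it fully down for about 3.75 s at about 16 N, then backed off along the panel normal.

- **Final checks:** The blue and green keys were back within 0.3 px of where they started. The red key looked up in the pictures, but my colour mask missed it, so I did not measure it. The tip was about 150 mm from the machine, and the wrist force was back to about zero.
- **Rack, bottle and beaker:** They looked unmoved in the pictures; I did not measure their final positions.
- **Disagreements:** My first move command was refused as invalid input before anything moved, because I had left numbers out of its rows. The scene and side cameras differed by up to about 5 mm on where the keys were, so I used the average of all three views.

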